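# Zero and set the portion lever of a sauce portioner

### The arm

A 6-joint arm with a two-finger parallel gripper is mounted at the origin on the work surface. World frame = base frame: x ahead of the robot, y to its left, z up, the work surface at z = 0. Lengths are in m, angles in degrees, forces in N, time in s.
With the tool pointing down it reaches from about 0.3 to 0.85 m from the base axis. Payload 5.4 kg.
Tool frame: the origin (TCP) lies on the centre line of the jaws, within the pads' length; the fingertips stand r.finger_overhang ahead of it and the grasp point (between the pads) lies 8 mm behind it (r.finger_overhang is the distance from the TCP to the fingertips, in m); z points along the fingers, y is the line along which they close (so a half turn about z gives the same grasp; the last joint's range is limited). The gripper opens to 85 mm and grips with 20 to 120 N. Pads are 22 mm wide; open, the fingers measure 114 mm over their backs; the gripper's body (76 mm by 85 mm) begins 54 mm behind the grasp point. The pads swing forward as they close: fully open they stand 13 mm farther back than shut.
Start: joints at [64.166, 9.076, 91.501, -0, 79.423, -12.038], TCP at [0.137, 0.558, 0.242] pointing down, gripper open.
Joint ranges: [-166.64, 166.64], [-54.1, 131.32], [10.49, 154.53], [-73.88, 253.88], [9.74, 151.15], [-171.62, 171.62]. Speed limits (degrees/s): [147.25, 147.25, 180, 180, 180, 180].

### API

Orientations are given as [roll, pitch, yaw] about the fixed x, y, z axes, in that order (R = Rz(yaw) Ry(pitch) Rx(roll)).
In Python, from plant import r gives the robot as it stands.
- The arm moves only by the tool drive_tool, never from a script. Its argument "targets" is a list of rows, each a list of 5 numbers: the opening, from 0 (shut) to 1 (fully open), then the shift along the world's x, y, z in cm, then the turn about the world's z in degrees. A call has 1 to 5 rows; each row shifts and turns the commanded pose from where the row before left it; what a row does not reach is not made up. A row lasts 1/8 s, in which the tool goes at most 62.5 mm and 10.7 degrees, less where a joint would pass 70% of its speed; a pose out of reach is approached as far as the arm can. A call is refused whole if a number of a shift passes 6.25 or a number of a turn 10.7, either way. A call with a gripper value outside its range is refused whole. The fingers move at their own pace and stop on an object; "squeeze" is the grip in N (left out, the last holds). Time passes only in rows, so rows that do not move let the fingers close. It gives the time, the measured TCP pose, the force and the opening at its end, in the units of the state.
- r.get_state(): the state, without advancing time (a new reading comes with each control period).
- r.get_image(name): name is "side" or "top"; returns (picture, depth): 384x512x3 uint8, red, green, blue; 384x512 float32, m along the optical axis (not along the pixel's ray), 0 where there is no reading.
- r.camera_info(name): a dict with "fx", "fy", "cx", "cy" (pixels), "cam_to_world" (4x4, takes a point from camera to world coordinates). Camera axes: x right, y up, looking along -z (the intrinsics and any distortion apply to the point x, -y, -z); pixel columns grow to the right and rows downward; lengths in m; the calibration is good to about 2 mm. A picture is of the moment at which its call begins. camera_info takes no time and is no camera call.
- r.sign_off(): hands the job in, once; it reports no verdict.
The state is a dict: "time": time; "q": joint angles; "qvel": joint speeds; "effort": joint torques, N m; "eef_pos": TCP position; "ee_rot": TCP orientation; "force": force on the tool from outside, world axes, zero at the start; "moment": the same for the moment, N m; "width": finger opening in m.
Only numpy, scipy, OpenCV 4.12 (cv2) and the standard library are available. Lean on these libraries where they do the work, as an engineer would, in place of code of your own. Each camera call takes 0.05 s, during which the arm holds its last target. There are 200 camera calls.

### The job

Set the sauce portioner to portion four: bring the thumb lever back to its rubber stop and press it firmly against it for about half a second (10 to 15 newtons; more than 18 crushes the rubber), then click it forward four notches, one at a time, letting it stand still for about half a second in every notch. Then slide the lock fully home so that the lever is held in the fourth notch, let go, and do not disturb the things standing around.

Things in the scene. Friction and masses are not known exactly. Their poses are not given: they have to be found in the camera images.
- pivot (a point): Lever pivot, mid-top of the portioner: a white-enamelled housing 290 x 240 mm, 90 mm high, a dark sauce jug (110 mm wide, 260 mm high) beside its +y end. Axes are the housing's: x away from the robot, y to the jug, z up. Its place and yaw vary.
- thumb_post (a point): Thumb post of the lever: upright black round post, 14 mm in diameter, 45 mm high, on the lever's 14 mm wide arm, 105 mm from the pivot on the robot's side. The point is on its axis, half-way up, 45 mm above the housing's top (foot 22 mm, top 67 mm). A click takes about 5 N along the arc; between clicks it moves with about 1 N and has some 2 mm of play.
- lever (a joint): Lever angle (rad), growing anticlockwise from above. A spring plunger and teeth make notches every 0.2: zero at 0 next to the stop (post towards the jug, free down to the stop), 0.2 the first, 0.8 the fourth, 1.2 the sixth and last. In housing axes the post is at (-105 mm cos(joint-0.6), -105 mm sin(joint-0.6)) from the pivot. Starts in any notch from the second on.
- buffer: The rubber stop, a round pad 16 mm in diameter on a steel bracket at the jug end of the lever's sweep, 105 mm from the pivot; origin 13 mm above the housing's top, 12 mm behind its face. It is adjustable and clamped: the arm meets it somewhere between joint -0.01 and -0.11. Stiff rubber: gives a millimetre or two under a firm press. The lever's own friction takes 1 to 3 N of a push.
- lock_post (a point): Upright round steel post, 14 mm in diameter, 40 mm high, on the lock bolt, which slides along the housing's x axis, on the pivot's far side, towards the pivot. The point is on its axis, half-way up, 34 mm above the housing's top (foot 14 mm, top 54 mm).
- lock (a joint): How far the lock is slid towards the pivot (m): 0 out, 0.030 fully home; starts 0 to 0.006 in. About 3 N of friction; stays where left. Its 8 mm bolt enters a slot in the lever's tail that faces it only with the lever in the fourth notch; else the tail blocks it half-way.
- cup_rim (a point): Mouth of a loose steel cup, 60 mm wide, 42 mm high, under the spout at the housing's -y end. Bystander, as are all that follow.
- jar: Small loose amber jar, 34 mm wide, 50 mm high, on the housing's top at its far -y corner; origin at its underside.
- squeeze: Loose dark squeeze bottle, 56 mm wide, 150 mm high, on the table to the right; origin at its underside.
- bowl: Loose steel bowl, 120 mm wide, 50 mm high, on the table to the right; origin at its underside.
- spoon: Loose steel measuring spoon, 130 mm long, flat on the housing's top along its -y edge.
- can: Loose can, 74 mm wide, 100 mm high, on the table to the left; origin at its underside.
- mug: Loose white mug, 80 mm wide, 85 mm high, on the table to the left; origin at its underside.

How it is judged:
By the outcome, as a careful person would: the job done as asked, in the order asked, and still so for the second after the job is handed in, with the robot touching nothing.
It also fails if it takes over 72 s, if anything falls off the work surface, if the arm or the gripper's body presses on something with over 40 N, if the wrist force passes 120 N, or if a joint passes its speed limit or range.

## Working session

There is one attempt and no reset: what is moved stays moved. The work goes in short steps, Python scripts to look and compute and a tool call to move; the robot and the scene stay as the last step left them, time stands still between calls to the robot, and variables do not carry over. Pictures are saved under pics/ and viewed, on a budget of 10 in all, crops included, one or two more only if the job needs it, and the job is handed in when it is done.

Besides the shell and the picture viewer there is one more tool, called after ">>>" in YAML: its name, and indented under it one key for each argument. drive_tool: Moves the arm, as the interface text tells. Its arguments: {"type":"object","properties":{"targets":{"type":"array"},"squeeze":{"type":"number"}},"required":["targets"]}

```bash
mkdir -p pics; ls; python3 - <<'E'
from plant import r
import cv2,numpy as np
ims=[]
for n in("top","side"):
    p,d=r.get_image(n); c=r.camera_info(n); np.savez(f"pics/{n}0.npz",p=p,d=d)
    print(n,{k:(np.round(v,3).tolist() if k=="cam_to_world" else v) for k,v in c.items()})
    cv2.imwrite(f"pics/{n}0.png",cv2.resize(p[:,:,::-1],(800,600)))
s=r.get_state();print(s["eef_pos"],s["ee_rot"],s["force"],s["width"],r.finger_overhang,s["time"])
E
```

```text
pics
top {'fx': 410.1820109393429, 'fy': 410.1820109393429, 'cx': 253.46347915558317, 'cy': 185.4507914003583, 'cam_to_world': [[-0.002, 0.98, -0.197, 0.242], [-1.0, 0.002, 0.019, 0.015], [0.019, 0.197, 0.98, 1.401], [0.0, 0.0, 0.0, 1.0]]}
side {'fx': 447.03864611858774, 'fy': 447.03864611858774, 'cx': 255.442642709229, 'cy': 193.23980744966823, 'cam_to_world': [[0.986, 0.108, -0.128, 0.307], [-0.167, 0.556, -0.814, -1.069], [-0.017, 0.824, 0.566, 0.843], [0.0, 0.0, 0.0, 1.0]]}
[0.13691439 0.55792554 0.24141881] [-1.79904823e+02 -1.87937494e-02  1.66205401e+02] [-0.32647613 -0.45754258 -0.7780608 ] 0.08552800169434221 0.011 0.1
```

View pics/top0.png

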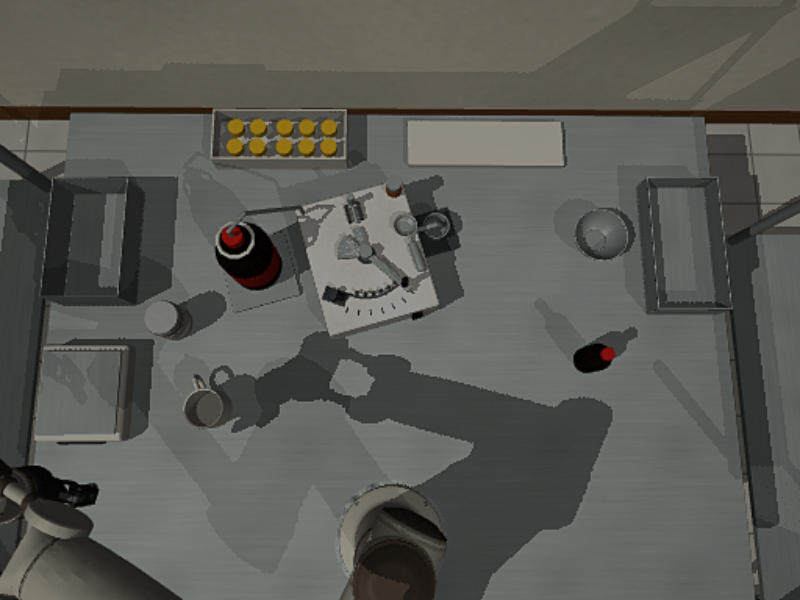

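View pics/side0.png

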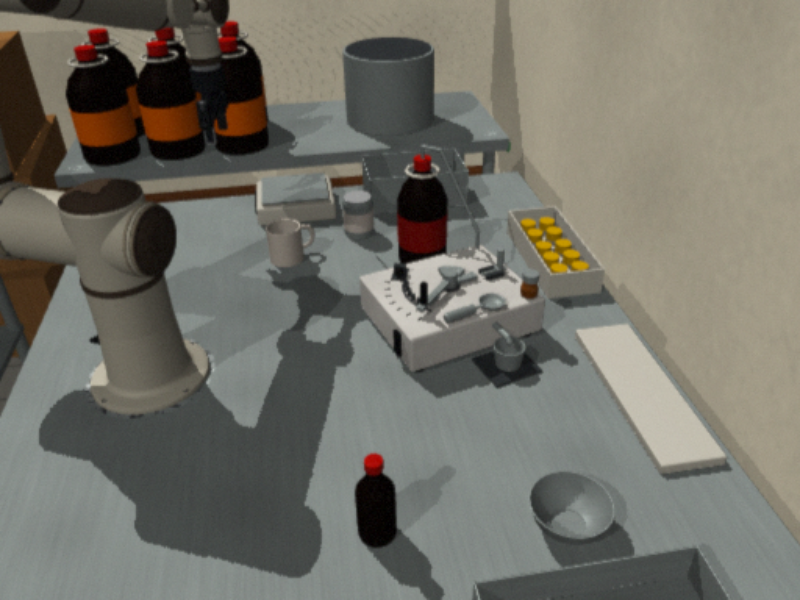

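Top view: housing spans about (300–440, 185–335) at 800x600, thumb post near (405,283), buffer near (335,295), lock post near (352,208). The side view shows the thumb post near (423,293) and the lock post near (500,260). Next I'll take an enlarged crop of both.

```bash
cat > h.py <<'E'
from plant import r
import cv2,numpy as np
def ray(n,u,v):
    c=r.camera_info(n);M=c["cam_to_world"]
    d=M[:3,:3]@np.array([(u-c["cx"])/c["fx"],-(v-c["cy"])/c["fy"],-1.]);return M[:3,3],d
def onz(n,u,v,z):
    o,d=ray(n,u,v);return o+d*(z-o[2])/d[2]
def tri(a,b):
    (o1,d1),(o2,d2)=ray("top",*a),ray("side",*b)
    A=np.stack([d1,-d2],1);t=np.linalg.lstsq(A,o2-o1,rcond=None)[0]
    p,q=o1+d1*t[0],o2+d2*t[1];return (p+q)/2,np.linalg.norm(p-q)
def proj(n,P):
    c=r.camera_info(n);M=c["cam_to_world"];p=M[:3,:3].T@(np.array(P)-M[:3,3])
    return np.array([c["cx"]+c["fx"]*p[0]/-p[2],c["cy"]-c["fy"]*p[1]/-p[2]])
def crop(n,u,v,w,h,k,p=None):
    p=r.get_image(n)[0] if p is None else p
    return cv2.resize(p[v:v+h,u:u+w,::-1],None,fx=k,fy=k,interpolation=cv2.INTER_CUBIC)
E
python3 - <<'E'
from h import *
t=np.load("pics/top0.npz");s=np.load("pics/side0.npz")
a=crop("top",190,112,100,105,4,t["p"]);b=crop("side",227,150,130,90,4,s["p"])
# gain for visibility
im=np.zeros((max(a.shape[0],b.shape[0]),800,3),np.uint8)
b=cv2.resize(b,(400,277))
im[:a.shape[0],:400]=a;im[:277,400:]=b
cv2.imwrite("pics/c1.png",cv2.convertScaleAbs(im,alpha=1.3))
# housing top from white mask + depth
p=t["p"].astype(int);d=t["d"];m=((p.min(2)>140)).astype(np.uint8);m[:, :180]=0;m[:,300:]=0;m[:112]=0;m[225:]=0
n,l,st,ce=cv2.connectedComponentsWithStats(m);k=1+np.argmax(st[1:,4]);print(st[k])
ys,xs=np.where(l==k);c=r.camera_info("top");M=c["cam_to_world"]
D=d[ys,xs];P=np.stack([(xs-c["cx"])/c["fx"]*D,-(ys-c["cy"])/c["fy"]*D,-D],1)@M[:3,:3].T+M[:3,3]
print(np.percentile(P[:,2],[5,25,50,75,95]))
Q=np.array([onz("top",x,y,.09)[:2] for x,y in zip(xs,ys)],np.float32)
print(cv2.minAreaRect(Q),np.round(cv2.boxPoints(cv2.minAreaRect(Q)),3).tolist())
E
```

```text
[ 196  133   84   82 1514]
[0.08450452 0.08732225 0.08909264 0.09093797 0.09357395]
((0.5691032409667969, 0.05157959461212158), (0.26141607761383057, 0.23281757533550262), 16.25282096862793) [[0.41100001335144043, 0.12700000405311584], [0.47600001096725464, -0.09700000286102295], [0.7269999980926514, -0.024000000208616257], [0.6620000004768372, 0.20000000298023224]]
```

View pics/c1.png

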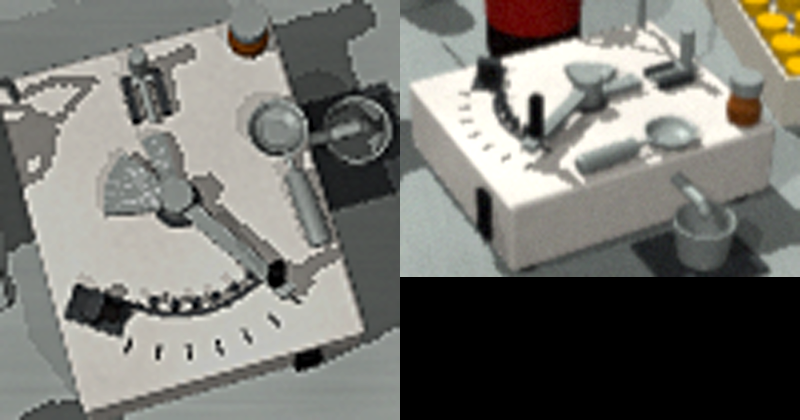

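The crop shows the thumb post as a dark blob at crop (276,274), the buffer at (95,308), the lock post top at (137,55), the hub at (178,190), and the housing corners. Side panel: thumb post at (536,115), lock post at (687,45).

```bash
python3 - <<'E'
from h import *
t=np.load("pics/top0.npz")["p"].astype(int);s=np.load("pics/side0.npz")["p"].astype(int)
def blob(p,u0,v0,u1,v1,th):
    m=(p[v0:v1,u0:u1].max(2)<th).astype(np.uint8);n,l,st,ce=cv2.connectedComponentsWithStats(m)
    for k in range(1,n):
        if st[k,4]>4:print("   ",(st[k]+[u0,v0,0,0,0]).tolist(),np.round(ce[k]+[u0,v0],1))
print("top dark");blob(t,200,170,272,200,45)
print("side dark");blob(s,250,165,290,200,45)
T=lambda x,y:(190+(x+.5)/4-.5,112+(y+.5)/4-.5)
S=lambda x,y:(227+(x-400+.5)/3.077-.5,150+(y+.5)/3.077-.5)
f=lambda n,a,b:print(n,[np.round(x,4) for x in tri(T(*a),S(*b))])
f("post top",(278,263),(536,97));f("post mid",(276,274),(535,115));f("lock top",(137,52),(687,32))
f("lock mid",(140,62),(687,45));f("hub",(178,188),(592,92))
f("jar top",(250,20),(747,80))
for n,a in dict(FR=(275,15),NR=(362,328),NL=(86,410),FL=(5,85)).items():print(n,np.round(onz("top",*T(*a),.09),4))
for n,a in dict(NR=(517,210),NL=(412,82),FR=(772,127)).items():print("side",n,np.round(onz("side",*S(*a),.09),4))
E
```

```text
top dark
    [257, 177, 4, 7, 24] [258.6 180. ]
    [241, 180, 14, 10, 23] [248.3 184.9]
    [207, 183, 33, 13, 140] [218.4 189. ]
side dark
    [256, 165, 14, 4, 33] [260.8 165.9]
    [252, 170, 10, 16, 71] [256.6 175.6]
    [267, 181, 7, 14, 56] [270.4 188.2]
    [286, 185, 4, 2, 5] [287.4 185.2]
    [261, 187, 4, 5, 7] [262.9 188.9]
post top [array([ 0.5168, -0.0271,  0.1546]), np.float64(0.0032)]
post mid [array([ 0.5143, -0.0263,  0.1339]), np.float64(0.0004)]
lock top [array([0.6944, 0.0855, 0.1391]), np.float64(0.0031)]
lock mid [array([0.693 , 0.0836, 0.1244]), np.float64(0.0005)]
hub [array([0.5905, 0.0527, 0.1009]), np.float64(0.0049)]
jar top [array([ 0.7258, -0.006 ,  0.1341]), np.float64(0.0001)]
FR [ 0.7471 -0.0279  0.09  ]
NR [ 0.4788 -0.0974  0.09  ]
NL [0.4117 0.1252 0.09  ]
FL [0.6843 0.1976 0.09  ]
side NR [ 0.4819 -0.1088  0.09  ]
side NL [0.4156 0.1223 0.09  ]
side FR [ 0.7484 -0.0261  0.09  ]
```

Measurements agree with the text: post mid z is 0.134 (expected 0.135) and lock mid z is 0.124. The pivot is near (0.5815, 0.052), yaw is about 16°, and the lever is in the sixth notch. Moving above the post with the jaws across its tangent.

>>> drive_tool:
  targets:
    - [0.4,3.15,-4.9,0.6,5.3]
    - [0.4,3.15,-4.9,0.6,5.3]
    - [0.4,3.15,-4.9,0.6,5.3]
    - [0.4,3.15,-4.9,0.6,5.3]
    - [0.4,3.15,-4.9,0.6,5.3]
  squeeze: 20

```text
time: 0.72
eef_pos: [0.2951, 0.3117, 0.2722]
ee_rot: [-180.0, -0.0, -167.1]
force: [1.2, 0.0, -0.1]
width: 0.0342
```

>>> drive_tool:
  targets:
    - [0.4,3.15,-4.9,-0.6,5.3]
    - [0.4,3.15,-4.9,-0.6,5.3]
    - [0.4,3.15,-4.9,-0.6,5.3]
    - [0.4,3.15,-4.9,-0.6,5.3]
    - [0.4,3.15,-4.9,-0.6,5.3]

```text
time: 1.35
eef_pos: [0.4527, 0.0666, 0.2419]
ee_rot: [180.0, 0.0, -140.6]
force: [1.3, 0.4, -0.6]
width: 0.034
```

>>> drive_tool:
  targets:
    - [0.4,3.15,-4.9,-1,5.3]
    - [0.4,3.15,-4.6,-1,5.3]
    - [0.4,0,0,0,0]
    - [0.4,0,0,0,0]

```text
time: 1.85
eef_pos: [0.5147, -0.0263, 0.2218]
ee_rot: [179.9, -0.0, -130.2]
force: [0.1, 0.3, -1.0]
width: 0.0344
```

```bash
python3 - <<'E'
from h import *
a=crop("top",200,115,100,100,4);b=crop("side",220,120,130,130,3)
im=np.zeros((400,800,3),np.uint8);im[:400,:400]=a;im[:390,400:790]=b
cv2.imwrite("pics/c2.png",cv2.convertScaleAbs(im,alpha=1.4))
s=r.get_state();print(np.round(s["q"],1),s["force"])
E
```

```text
[ -16.3    1.1  102.3    0.    76.6 -156.2] [0.2166091  0.09226771 0.1991189 ]
```

View pics/c2.png

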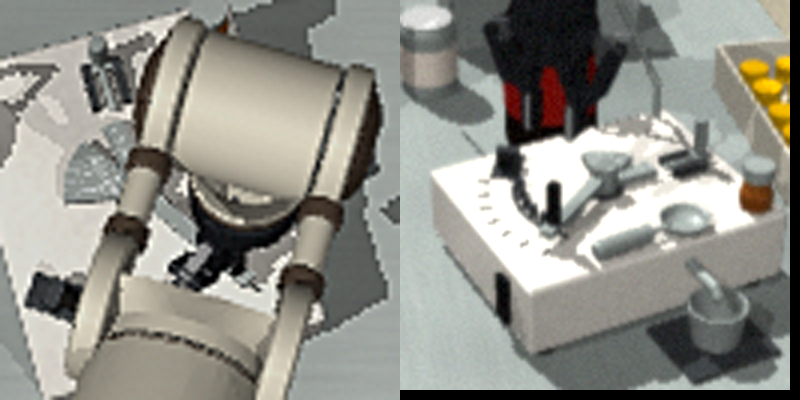

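Side view: the finger tips at (530,115) and (570,120) straddle the post at (553,195), and the spoon is clear. Descending and closing gently.

>>> drive_tool:
  targets:
    - [0.4,0,0,-4,0]
    - [0.4,0,0,-2.5,0]
    - [0.4,0,0,-1.8,0]
    - [0.4,0,0,0,0]

```text
time: 2.45
eef_pos: [0.5142, -0.0258, 0.1384]
ee_rot: [179.9, -0.1, -130.1]
force: [0.5, -0.1, 0.1]
width: 0.0342
```

>>> drive_tool:
  targets:
    - [0.28,0,0,0,0]
    - [0.24,0,0,0,0]
    - [0.22,0,0,0,0]
    - [0.2,0,0,0,0]
    - [0.2,0,0,0,0]

```text
time: 3.08
eef_pos: [0.5152, -0.0267, 0.1394]
ee_rot: [-180.0, 0.0, -130.2]
force: [0.1, 0.0, -0.3]
width: 0.0169
```

>>> drive_tool:
  targets:
    - [0.14,0,0,0,0]
    - [0.1,0,0,0,0]
    - [0.1,0,0,0,0]

```text
time: 3.45
eef_pos: [0.5152, -0.0267, 0.1394]
ee_rot: [-180.0, 0.0, -130.2]
force: [-0.2, 0.0, 1.5]
width: 0.0132
```

Gripped (13.2 mm, negligible force, so well centred). Computing the arc steps back.

```bash
python3 - <<'E'
import numpy as np
C=np.array([.5815,.052]);P0=np.array([.5152,-.0267]);v=C-P0;R=np.hypot(*v);th=np.arctan2(v[1],v[0]);print(R,np.degrees(th))
p=P0
for k in range(1,14):
    a=th-.1*k;q=C-R*np.array([np.cos(a),np.sin(a)]);print(k,np.round((q-p)*100,2).tolist(),np.round(q,4));p=q
E
```

```text
0.10290471320595575 49.887884797830964
1 [-0.75, 0.7] [ 0.5077 -0.0197]
2 [-0.68, 0.77] [ 0.5009 -0.012 ]
3 [-0.6, 0.84] [ 0.4949 -0.0036]
4 [-0.51, 0.89] [0.4898 0.0053]
5 [-0.42, 0.94] [0.4856 0.0147]
6 [-0.32, 0.98] [0.4823 0.0245]
7 [-0.23, 1.0] [0.4801 0.0345]
8 [-0.12, 1.02] [0.4789 0.0447]
9 [-0.02, 1.03] [0.4786 0.055 ]
10 [0.08, 1.03] [0.4795 0.0653]
11 [0.18, 1.01] [0.4813 0.0754]
12 [0.28, 0.99] [0.4841 0.0853]
13 [0.38, 0.96] [0.4879 0.0948]
```

>>> drive_tool:
  targets:
    - [0.1,-0.75,0.7,0,-5.7]

```text
time: 3.58
eef_pos: [0.5086, -0.0205, 0.1394]
ee_rot: [-179.8, 0.0, -136.1]
force: [2.5, -0.6, -1.0]
width: 0.0135
```

>>> drive_tool:
  targets:
    - [0.1,-0.68,0.77,0,-5.7]
    - [0.1,0,0,0,0]

```text
time: 3.82
eef_pos: [0.5008, -0.0116, 0.1394]
ee_rot: [-180.0, 0.0, -141.5]
force: [0.4, -0.0, 0.7]
width: 0.0134
```

>>> drive_tool:
  targets:
    - [0.1,-0.6,0.84,0,-5.7]
    - [0.1,-0.51,0.89,0,-5.7]
    - [0.1,0,0,0,0]

```text
time: 4.2
eef_pos: [0.4899, 0.0055, 0.1394]
ee_rot: [-180.0, 0.0, -152.8]
force: [-0.8, 0.2, 2.0]
width: 0.013
```

>>> drive_tool:
  targets:
    - [0.1,-0.42,0.94,0,-5.7]
    - [0.1,0,0,0,0]

```text
time: 4.45
eef_pos: [0.4856, 0.0152, 0.1394]
ee_rot: [179.9, 0.0, -158.5]
force: [-0.6, 2.5, 2.2]
width: 0.0129
```

>>> drive_tool:
  targets:
    - [0.1,-0.32,0.98,0,-5.7]
    - [0.1,0,0,0,0]

```text
time: 4.7
eef_pos: [0.4825, 0.0245, 0.1394]
ee_rot: [-180.0, 0.0, -164.2]
force: [-0.5, 0.2, 0.1]
width: 0.0132
```

>>> drive_tool:
  targets:
    - [0.1,-0.23,1.0,0,-5.7]
    - [0.1,-0.12,1.02,0,-5.7]
    - [0.1,-0.02,1.03,0,-5.7]
    - [0.1,0.08,1.03,0,-5.7]
    - [0.1,0,0,0,0]

```text
time: 5.32
eef_pos: [0.4795, 0.0654, 0.1394]
ee_rot: [-180.0, -0.0, 173.1]
force: [-1.7, 1.3, 3.3]
width: 0.0131
```

>>> drive_tool:
  targets:
    - [0.1,0.18,1.01,0,-5.7]
    - [0.1,0.28,0.99,0,-5.7]
    - [0.1,0,0,0,0]
    - [0.1,0,0,0,0]

```text
time: 5.82
eef_pos: [0.4839, 0.0851, 0.1394]
ee_rot: [180.0, -0.0, 161.6]
force: [-2.7, 1.6, 5.3]
width: 0.0132
```

>>> drive_tool:
  targets:
    - [0.1,0.06,0.14,0,-0.9]
    - [0.1,0,0,0,0]

```text
time: 6.08
eef_pos: [0.4845, 0.0867, 0.1394]
ee_rot: [-180.0, -0.0, 160.5]
force: [-3.7, 1.2, 5.2]
width: 0.0132
```

```bash
python3 - <<'E'
from h import *
a=crop("top",200,115,100,100,4);b=crop("side",220,120,130,130,3)
im=np.zeros((400,800,3),np.uint8);im[:400,:400]=a;im[:390,400:790]=b
cv2.imwrite("pics/c3.png",cv2.convertScaleAbs(im,alpha=1.4))
s=r.get_state();print(np.round(s["q"],1),s["force"],s["moment"])
E
```

```text
[ -4.    2.9 110.4   0.   66.7 -74.5] [-3.51823975  2.6784228   5.18139642] [0.29788577 0.61723338 0.10645407]
```

View pics/c3.png

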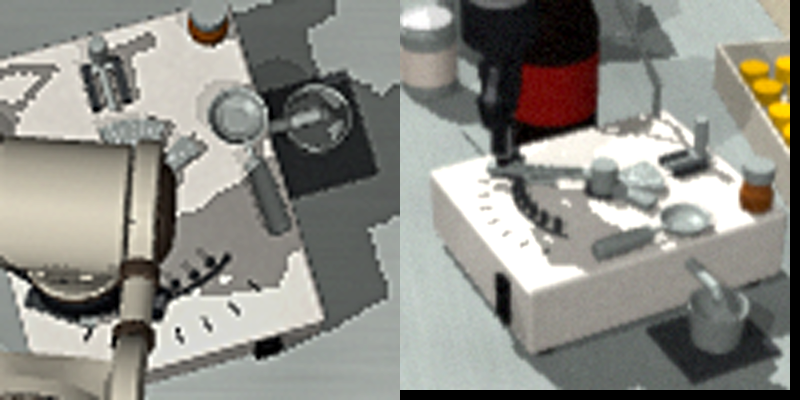

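The lever followed and the post is now beside the buffer (side view (505,165)). Relieving the small built-up radial load by loosening and regripping.

>>> drive_tool:
  targets:
    - [0.2,0,0,0,0]
    - [0.2,0,0,0,0]

```text
time: 6.42
eef_pos: [0.4847, 0.0864, 0.139]
ee_rot: [-180.0, 0.0, 160.5]
force: [0.1, 0.7, -0.3]
width: 0.0168
```

>>> drive_tool:
  targets:
    - [0.1,0,0,0,0]
    - [0.1,0,0,0,0]
    - [0.1,0,0,0,0]

```text
time: 6.8
eef_pos: [0.4848, 0.0866, 0.1391]
ee_rot: [-180.0, 0.0, 160.5]
force: [1.7, -1.2, -1.2]
width: 0.0131
```

>>> drive_tool:
  targets:
    - [0.1,0.04,0.1,0,-0.6]
    - [0.1,0,0,0,0]

```text
time: 7.05
eef_pos: [0.4852, 0.0878, 0.1392]
ee_rot: [180.0, 0.0, 159.9]
force: [3.0, -1.0, -3.9]
width: 0.013
```

>>> drive_tool:
  targets:
    - [0.1,0.04,0.1,0,-0.6]
    - [0.1,0,0,0,0]

```text
time: 7.3
eef_pos: [0.4855, 0.0888, 0.1391]
ee_rot: [180.0, 0.0, 159.3]
force: [4.1, -0.6, -5.2]
width: 0.0135
```

>>> drive_tool:
  targets:
    - [0.19,0.04,0.1,0,-0.6]
    - [0.19,0.04,0.1,0,0]

```text
time: 7.55
eef_pos: [0.4861, 0.091, 0.1396]
ee_rot: [180.0, -0.0, 158.7]
force: [0.0, 0.4, 0.1]
width: 0.0164
```

>>> drive_tool:
  targets:
    - [0.19,0.04,0.1,0,-0.6]
    - [0.19,0,0,0,0]

```text
time: 7.8
eef_pos: [0.4867, 0.092, 0.1395]
ee_rot: [180.0, 0.0, 158.1]
force: [1.4, 0.3, 0.5]
width: 0.0167
```

>>> drive_tool:
  targets:
    - [0.19,0.04,0.1,0,-0.6]
    - [0.19,0,0,0,0]

```text
time: 8.05
eef_pos: [0.487, 0.0927, 0.1394]
ee_rot: [-180.0, 0.0, 157.5]
force: [-0.4, -1.0, 1.7]
width: 0.0164
```

>>> drive_tool:
  targets:
    - [0.19,0.04,0.1,0,-0.6]
    - [0.19,0,0,0,0]

```text
time: 8.3
eef_pos: [0.4873, 0.0933, 0.1393]
ee_rot: [-179.9, 0.0, 156.9]
force: [-2.3, -3.4, 1.8]
width: 0.0163
```

>>> drive_tool:
  targets:
    - [0.19,0.03,0.07,0,-0.4]
    - [0.19,0,0,0,0]

```text
time: 8.55
eef_pos: [0.4875, 0.0936, 0.1393]
ee_rot: [-179.9, -0.0, 156.5]
force: [-2.8, -6.3, 2.3]
width: 0.0166
```

>>> drive_tool:
  targets:
    - [0.19,0.03,0.08,0,0]
    - [0.19,0,0,0,0]

```text
time: 8.8
eef_pos: [0.4876, 0.0939, 0.1393]
ee_rot: [-179.8, -0.0, 156.5]
force: [-4.6, -7.7, 3.8]
width: 0.0166
```

```bash
python3 - <<'E'
from plant import r
import numpy as np
s=r.get_state();print(s["force"],np.array(s["force"])[:2]@[.39,.92],s["eef_pos"])
E
```

```text
[-4.58843954 -7.65391004  3.84893369] -8.831088657672051 [0.48755749 0.09393971 0.13928703]
```

>>> drive_tool:
  targets:
    - [0.19,0.05,0.12,0,0]
    - [0.19,0,0,0,0]

```text
time: 9.05
eef_pos: [0.4877, 0.0944, 0.1393]
ee_rot: [-179.7, -0.0, 156.5]
force: [-4.6, -12.0, 3.7]
width: 0.0162
```

>>> drive_tool:
  targets:
    - [0.19,0.02,0.04,0,0]
    - [0.19,0,0,0,0]
    - [0.19,0,0,0,0]

```text
time: 9.43
eef_pos: [0.4878, 0.0945, 0.1392]
ee_rot: [-179.7, -0.1, 156.5]
force: [-5.5, -12.2, 5.7]
width: 0.0161
```

>>> drive_tool:
  targets:
    - [0.19,0,0,0,0]
    - [0.19,0,0,0,0]

```text
time: 9.68
eef_pos: [0.4878, 0.0945, 0.1393]
ee_rot: [-179.7, -0.1, 156.5]
force: [-7.3, -11.2, 4.7]
width: 0.016
```

>>> drive_tool:
  targets:
    - [0.19,0.02,0.04,0,0]
    - [0.19,0,0,0,0]
    - [0.19,0,0,0,0]
    - [0.19,0,0,0,0]

```text
time: 10.18
eef_pos: [0.4878, 0.0947, 0.1392]
ee_rot: [-179.6, -0.1, 156.5]
force: [-7.4, -12.2, 5.6]
width: 0.0161
```

Pressed about 13–14 N at the wrist for over half a second (10–13 N on the rubber after lever friction). Backing off to the zero notch with a slightly looser cage.

>>> drive_tool:
  targets:
    - [0.2,-0.25,-0.6,0,2.5]
    - [0.21,-0.24,-0.59,0,2.6]
    - [0.21,0,0,0,0]
    - [0.21,0,0,0,0]

```text
time: 10.68
eef_pos: [0.4841, 0.0858, 0.1393]
ee_rot: [180.0, 0.0, 161.6]
force: [0.1, 0.3, -0.8]
width: 0.0178
```

>>> drive_tool:
  targets:
    - [0.21,-0.14,-0.5,0,2.9]
    - [0.21,-0.14,-0.49,0,2.8]
    - [0.21,-0.09,-0.51,0,2.9]
    - [0.21,-0.09,-0.5,0,2.8]
    - [0.21,0,0,0,0]

```text
time: 11.3
eef_pos: [0.4795, 0.0655, 0.1393]
ee_rot: [180.0, 0.0, 172.9]
force: [0.1, 1.1, 0.3]
width: 0.0177
```

>>> drive_tool:
  targets:
    - [0.21,0,0,0,0]
    - [0.21,0,0,0,0]
    - [0.21,0,0,0,0]

```text
time: 11.68
eef_pos: [0.4794, 0.0655, 0.1393]
ee_rot: [180.0, -0.0, 173.0]
force: [-0.5, 0.3, 0.1]
width: 0.018
```

```bash
python3 - <<'E'
from h import *
a=crop("top",200,115,100,100,4);b=crop("side",225,140,100,100,4)
cv2.imwrite("pics/c4.png",cv2.convertScaleAbs(np.hstack([a,b]),alpha=1.4))
s=r.get_state();print(s["force"],s["eef_pos"],s["time"])
E
```

```text
[-0.21958252  0.37537315 -0.80660661] [0.47944824 0.06547405 0.13930782] 11.775
```

View pics/c4.png

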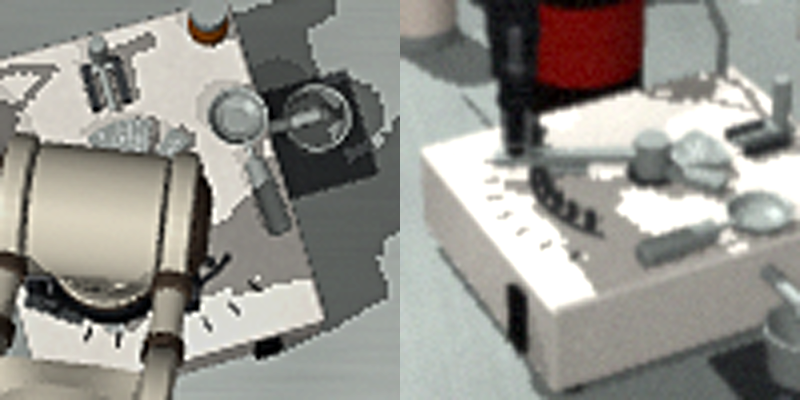

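First notch: lever in line between the pads, no force on the tool. On to the second, third and fourth.

>>> drive_tool:
  targets:
    - [0.21,-0.04,-0.52,0,2.9]
    - [0.21,-0.04,-0.51,0,2.8]
    - [0.21,0.01,-0.52,0,2.9]
    - [0.21,0.01,-0.51,0,2.8]
    - [0.21,0,0,0,0]

```text
time: 12.4
eef_pos: [0.4789, 0.0446, 0.1393]
ee_rot: [-180.0, 0.0, -175.7]
force: [0.8, -0.5, 0.7]
width: 0.0182
```

>>> drive_tool:
  targets:
    - [0.21,0,0,0,0]
    - [0.21,0,0,0,0]
    - [0.21,0,0,0,0]
    - [0.21,0,0,0,0]

```text
time: 12.9
eef_pos: [0.4788, 0.0449, 0.1393]
ee_rot: [-180.0, 0.0, -175.6]
force: [0.4, 1.0, 0.5]
width: 0.0182
```

>>> drive_tool:
  targets:
    - [0.21,0.06,-0.51,0,2.9]
    - [0.21,0.06,-0.51,0,2.8]
    - [0.21,0.11,-0.5,0,2.9]
    - [0.21,0.12,-0.5,0,2.8]
    - [0.21,0,0,0,0]

```text
time: 13.52
eef_pos: [0.4824, 0.0244, 0.1393]
ee_rot: [-180.0, 0.0, -164.3]
force: [-0.7, 0.6, -0.8]
width: 0.018
```

>>> drive_tool:
  targets:
    - [0.21,0,0,0,0]
    - [0.21,0,0,0,0]
    - [0.21,0,0,0,0]
    - [0.21,0,0,0,0]

```text
time: 14.02
eef_pos: [0.4823, 0.0247, 0.1393]
ee_rot: [180.0, -0.0, -164.2]
force: [0.6, -0.2, -0.2]
width: 0.0181
```

>>> drive_tool:
  targets:
    - [0.21,0.16,-0.48,0,2.9]
    - [0.21,0.16,-0.48,0,2.8]
    - [0.21,0.21,-0.46,0,2.9]
    - [0.21,0.21,-0.46,0,2.8]
    - [0.21,0,0,0,0]

```text
time: 14.65
eef_pos: [0.4898, 0.0056, 0.1393]
ee_rot: [-180.0, 0.0, -152.9]
force: [-1.3, -0.6, -1.5]
width: 0.0179
```

>>> drive_tool:
  targets:
    - [0.21,0,0,0,0]
    - [0.21,0,0,0,0]
    - [0.21,0,0,0,0]
    - [0.21,0,0,0,0]

```text
time: 15.15
eef_pos: [0.4897, 0.0058, 0.1393]
ee_rot: [-180.0, 0.0, -152.8]
force: [0.5, 0.1, 0.1]
width: 0.018
```

Fourth notch with zero force. Releasing and rising, then checking the lever and the jug's pipe near the lock.

>>> drive_tool:
  targets:
    - [0.35,0,0,0,0]
    - [0.35,0,0,0,0]
    - [0.35,0,0,3,0]
    - [0.35,0,0,5,0]
    - [0.35,-4,-4,2,-10]

```text
time: 15.78
eef_pos: [0.4519, -0.0341, 0.243]
ee_rot: [-179.8, 0.3, -162.8]
force: [-0.2, -1.8, 1.6]
width: 0.0298
```

```bash
python3 - <<'E'
from h import *
z=np.load("pics/top0.npz");d=z["d"];c=r.camera_info("top");M=c["cam_to_world"]
v,u=np.mgrid[0:384,0:512];P=np.stack([(u-c["cx"])/c["fx"]*d,-(v-c["cy"])/c["fy"]*d,-d],-1)@M[:3,:3].T+M[:3,3]
m=(d>0)&(P[...,0]>.45)&(P[...,0]<.85)&(P[...,1]<.35)&(P[...,1]>-.1)&(P[...,2]>.13)
Q=P[m];k=np.round(Q[:,:2]/.02).astype(int)
for key in np.unique(k,axis=0):
    zz=Q[(k==key).all(1),2];print((key*.02).round(2).tolist(),len(zz),zz.min().round(3),zz.max().round(3),end="; ")
a=crop("top",190,112,100,100,4);b=crop("side",225,140,100,100,4)
cv2.imwrite("pics/c5.png",cv2.convertScaleAbs(np.hstack([a,b]),alpha=1.4))
E
```

```text
[0.5, -0.04] 1 0.147 0.147; [0.5, -0.02] 7 0.133 0.158; [0.52, -0.04] 2 0.155 0.157; [0.52, -0.02] 13 0.138 0.161; [0.52, 0.26] 9 0.136 0.168; [0.52, 0.28] 50 0.133 0.191; [0.52, 0.3] 45 0.132 0.193; [0.52, 0.32] 21 0.133 0.189; [0.54, 0.24] 10 0.132 0.175; [0.54, 0.26] 81 0.131 0.234; [0.54, 0.28] 77 0.173 0.239; [0.54, 0.3] 57 0.187 0.237; [0.54, 0.32] 50 0.172 0.24; [0.54, 0.34] 17 0.137 0.19; [0.56, 0.24] 39 0.131 0.185; [0.56, 0.26] 72 0.174 0.239; [0.56, 0.28] 70 0.204 0.263; [0.56, 0.3] 66 0.214 0.269; [0.56, 0.32] 41 0.198 0.263; [0.56, 0.34] 20 0.165 0.231; [0.58, 0.24] 36 0.133 0.187; [0.58, 0.26] 54 0.187 0.239; [0.58, 0.28] 69 0.215 0.291; [0.58, 0.3] 41 0.255 0.292; [0.58, 0.32] 30 0.204 0.26; [0.58, 0.34] 7 0.186 0.235; [0.6, 0.24] 12 0.133 0.176; [0.6, 0.26] 49 0.173 0.29; [0.6, 0.28] 59 0.196 0.29; [0.6, 0.3] 17 0.205 0.259; [0.6, 0.32] 16 0.231 0.24; [0.6, 0.34] 1 0.196 0.196; [0.62, 0.24] 17 0.225 0.257; [0.62, 0.26] 26 0.156 0.287; [0.62, 0.28] 12 0.161 0.232; [0.62, 0.3] 3 0.164 0.204; [0.64, 0.22] 19 0.185 0.213; [0.64, 0.24] 10 0.215 0.238; [0.66, 0.18] 1 0.135 0.135; [0.66, 0.2] 19 0.14 0.174; [0.66, 0.22] 4 0.173 0.189; [0.68, 0.08] 8 0.13 0.146; [0.68, 0.18] 1 0.132 0.132; [0.68, 0.2] 1 0.139 0.139; [0.7, 0.0] 3 0.133 0.142; [0.7, 0.08] 10 0.131 0.146; [0.7, 0.1] 3 0.133 0.141; [0.72, -0.02] 18 0.131 0.142; [0.72, 0.0] 37 0.131 0.146; [0.72, 0.02] 3 0.133 0.137; [0.74, -0.02] 3 0.138 0.141; [0.74, 0.0] 14 0.136 0.143;
```

View pics/c5.png

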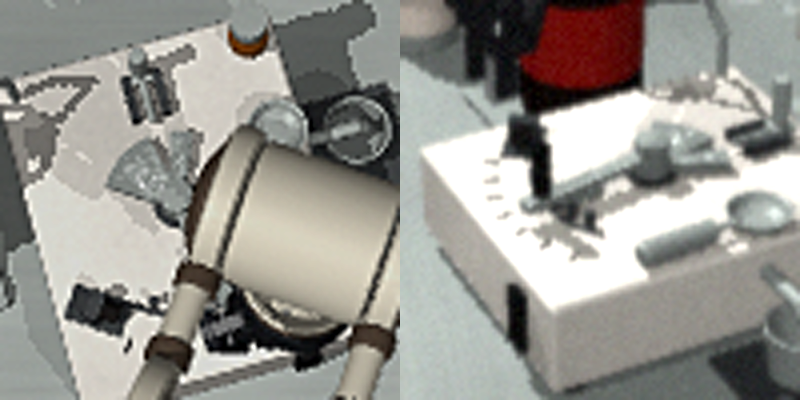

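The arm now partly hides the lever in the top view; in the side view the post is at crop (540,165). I'll measure the lever angle from the post before locking.

>>> drive_tool:
  targets:
    - [0.35,-4,-5.5,2,0]
    - [0.35,-1,-6,0,0]
    - [0.35,0,0,0,0]

```text
time: 16.25
eef_pos: [0.4039, -0.1457, 0.2568]
ee_rot: [-180.0, -0.0, -163.1]
force: [0.0, 0.9, 0.2]
width: 0.0298
```

```bash
python3 - <<'E'
from h import *
C=np.array([.5815,.052])
t0=np.load("pics/top0.npz")["p"];s0=np.load("pics/side0.npz")["p"]
t=r.get_image("top")[0];s=r.get_image("side")[0]
for nm,p,w in(("top",t,(215,165,270,205)),("side",s,(245,165,290,200))):
    u0,v0,u1,v1=w;m=(p[v0:v1,u0:u1].max(2)<45).astype(np.uint8);n,l,st,ce=cv2.connectedComponentsWithStats(m)
    for k in range(1,n):
        if st[k,4]>10:print(nm,(st[k]+[u0,v0,0,0,0]).tolist(),np.round(ce[k]+[u0,v0],1))
for j in(.4,.6,.8,1.,1.2):
    a=j-.6+np.radians(16);q=C-.105*np.array([np.cos(a),np.sin(a)])
    print(j,np.round(q,4),"mid top",proj("top",[*q,.135]).round(1),"side",proj("side",[*q,.135]).round(1))
a=crop("top",190,112,100,100,4,t);b=crop("side",225,140,100,100,4,s)
cv2.imwrite("pics/c6.png",cv2.convertScaleAbs(np.hstack([a,b]),alpha=1.4))
E
```

```text
top [247, 179, 11, 13, 45] [250.2 185.1]
top [215, 185, 25, 11, 86] [223.1 189.3]
top [263, 199, 7, 6, 27] [266.3 201.4]
side [245, 165, 5, 7, 26] [246.5 167.6]
side [256, 165, 14, 4, 33] [260.8 165.9]
side [252, 170, 10, 20, 105] [257.6 177.7]
0.4 [0.4768 0.0437] mid top [236.4 191.6] side [253.5 175.3]
0.6 [0.4806 0.0231] mid top [243.  190.5] side [255.9 178.8]
0.8 [0.4883 0.0036] mid top [249.2 188.1] side [259.7 182.1]
1.0 [ 0.4998 -0.014 ] mid top [254.7 184.5] side [264.7 184.9]
1.2 [ 0.5145 -0.0289] mid top [259.5 179.9] side [270.7 187.2]
```

View pics/c6.png

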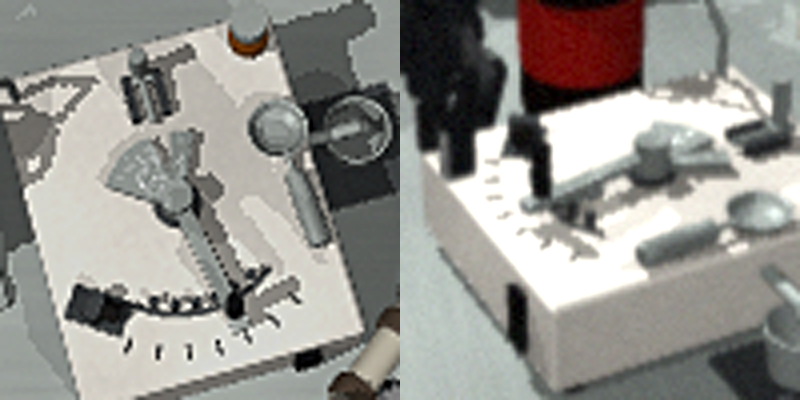

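Post at top pixel (249.1,187.2) and side (260,182), against predictions for 0.8 of (249.2,188.1) and (259.7,182.1). The lever is in the fourth notch. Moving to the lock post with the jaws along the housing x axis.

>>> drive_tool:
  targets:
    - [0.45,3.2,2.55,0,-10.1]
    - [0.45,3.2,2.55,0,-10.1]
    - [0.45,3.2,2.55,0,-10.1]
    - [0.45,3.2,2.55,0,-10.1]
    - [0.45,3.2,2.55,0,-10.1]

```text
time: 16.98
eef_pos: [0.5653, -0.0116, 0.2562]
ee_rot: [180.0, -0.1, 146.6]
force: [0.1, -0.0, 0.9]
width: 0.0387
```

>>> drive_tool:
  targets:
    - [0.45,3.2,2.55,0,-10.1]
    - [0.45,3.2,2.55,0,-10.1]
    - [0.45,3.2,2.55,0,-10.1]
    - [0.45,3.3,2.55,0,-10.1]
    - [0.45,0,0,0,0]

```text
time: 17.6
eef_pos: [0.6938, 0.0914, 0.2545]
ee_rot: [-179.9, -0.1, 106.6]
force: [-0.3, -0.5, 0.2]
width: 0.0384
```

>>> drive_tool:
  targets:
    - [0.45,0,0,-5,0]
    - [0.45,0,0,-1.5,0]
    - [0.45,0,0,0,0]

```text
time: 17.98
eef_pos: [0.6921, 0.0874, 0.1906]
ee_rot: [-179.8, -0.1, 106.4]
force: [0.4, -0.8, 1.1]
width: 0.0384
```

```bash
python3 - <<'E'
from h import *
a=crop("top",190,100,100,100,4);b=crop("side",260,100,100,100,4)
cv2.imwrite("pics/c7.png",cv2.convertScaleAbs(np.hstack([a,b]),alpha=1.4))
s=r.get_state();print(np.round(s["q"],1),s["force"],s["eef_pos"],s["ee_rot"])
E
```

```text
[ -2.7  29.2  71.9   0.   78.8 -19.1] [-0.22102623 -0.30687255  0.31926878] [0.6940767  0.08691334 0.19390116] [1.79865464e+02 4.56158565e-02 1.06333393e+02]
```

View pics/c7.png

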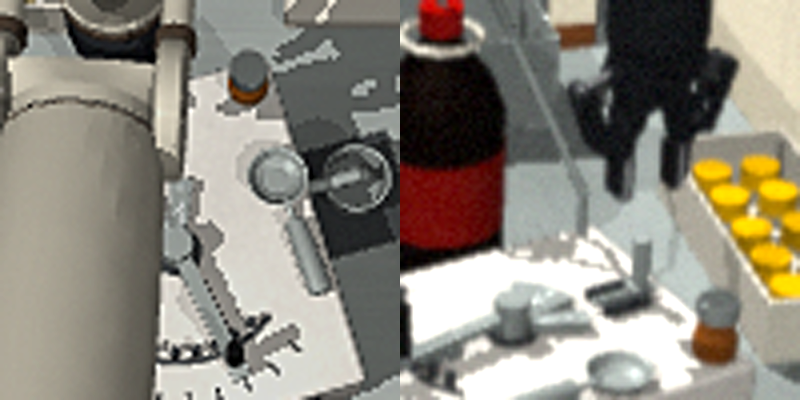

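The jaws straddle the lock post (tips at (620,190) and (675,180), post top at (642,240)). Descending, then sliding toward the pivot.

>>> drive_tool:
  targets:
    - [0.45,0,-0.3,-3.5,0]
    - [0.45,0,0,-2,0]
    - [0.45,0,0,-0.9,0]
    - [0.45,0,0,0,0]

```text
time: 18.58
eef_pos: [0.6935, 0.0839, 0.128]
ee_rot: [-180.0, -0.0, 106.3]
force: [0.4, 1.0, -0.2]
width: 0.0385
```

>>> drive_tool:
  targets:
    - [0.35,0,0,0,0]
    - [0.28,0,0,0,0]
    - [0.22,0,0,0,0]
    - [0.22,0,0,0,0]

```text
time: 19.08
eef_pos: [0.6936, 0.0838, 0.1282]
ee_rot: [180.0, 0.0, 106.3]
force: [1.0, 0.1, -1.9]
width: 0.0189
```

>>> drive_tool:
  targets:
    - [0.22,-0.48,-0.14,0,0]
    - [0.22,-0.48,-0.14,0,0]
    - [0.22,-0.48,-0.14,0,0]
    - [0.22,0,0,0,0]

```text
time: 19.58
eef_pos: [0.6785, 0.0794, 0.1281]
ee_rot: [-180.0, -0.0, 106.3]
force: [0.6, -0.4, 0.2]
width: 0.0186
```

>>> drive_tool:
  targets:
    - [0.22,-0.29,-0.08,0,0]
    - [0.22,-0.29,-0.08,0,0]
    - [0.22,0,0,0,0]

```text
time: 19.95
eef_pos: [0.6731, 0.0779, 0.1281]
ee_rot: [-180.0, 0.0, 106.3]
force: [1.6, -0.4, 0.1]
width: 0.0186
```

>>> drive_tool:
  targets:
    - [0.22,-0.29,-0.08,0,0]
    - [0.22,-0.19,-0.05,0,0]
    - [0.22,0,0,0,0]

```text
time: 20.32
eef_pos: [0.6683, 0.0765, 0.128]
ee_rot: [-180.0, 0.0, 106.3]
force: [2.3, -0.7, 1.0]
width: 0.0189
```

>>> drive_tool:
  targets:
    - [0.22,-0.19,-0.05,0,0]
    - [0.22,-0.1,-0.03,0,0]
    - [0.22,0,0,0,0]

```text
time: 20.7
eef_pos: [0.6656, 0.0758, 0.128]
ee_rot: [-180.0, 0.0, 106.3]
force: [1.9, -0.5, 1.0]
width: 0.0184
```

>>> drive_tool:
  targets:
    - [0.22,-0.19,-0.05,0,0]
    - [0.22,0,0,0,0]

```text
time: 20.95
eef_pos: [0.6649, 0.0756, 0.1282]
ee_rot: [179.8, 0.0, 106.3]
force: [7.6, 0.8, -1.9]
width: 0.0191
```

>>> drive_tool:
  targets:
    - [0.22,-0.15,-0.04,0,0]
    - [0.22,0,0,0,0]

```text
time: 21.2
eef_pos: [0.6648, 0.0755, 0.1283]
ee_rot: [179.6, 0.1, 106.3]
force: [15.2, 1.9, -5.0]
width: 0.0187
```

Hard stop after about 30 mm of tool travel (blocked would be half-way), so it is home. Backing off, opening and rising away.

>>> drive_tool:
  targets:
    - [0.22,0.4,0.12,0,0]
    - [0.3,0.1,0.02,0,0]
    - [0.4,0,0,0,0]
    - [0.4,0,0,3,0]
    - [0.4,0,0,5,0]

```text
time: 21.82
eef_pos: [0.665, 0.0764, 0.2059]
ee_rot: [-179.6, -0.1, 106.3]
force: [0.3, 0.5, 0.2]
width: 0.0339
```

>>> drive_tool:
  targets:
    - [0.4,0,0,4,0]
    - [0.4,-4.5,-4,1,0]
    - [0.4,-4.5,-4,0,0]
    - [0.4,-4.5,-4,0,0]
    - [0.4,-4.5,-4,0,0]

```text
time: 22.45
eef_pos: [0.4852, -0.0844, 0.2578]
ee_rot: [-180.0, 0.0, 106.3]
force: [-0.2, 0.0, 0.9]
width: 0.034
```

>>> drive_tool:
  targets:
    - [0.4,-4.5,-4,0,0]
    - [0.4,-4,-4,0,0]
    - [0.4,0,0,0,0]

```text
time: 22.82
eef_pos: [0.4, -0.1656, 0.2579]
ee_rot: [-180.0, 0.0, 106.0]
force: [0.3, -1.2, -0.4]
width: 0.0343
```

```bash
python3 - <<'E'
from h import *
a=crop("top",190,112,100,100,4);b=crop("side",245,130,100,100,4)
cv2.imwrite("pics/c8.png",cv2.convertScaleAbs(np.hstack([a,b]),alpha=1.4))
s=r.get_state();print(s["force"],s["eef_pos"],s["time"])
L0=np.array([.693,.0838,.144])
for d in(0,.024,.03):print(d,(proj("top",L0-[.961*d,.276*d,0])-[190,112])*4,(proj("side",L0-[.961*d,.276*d,0])-[245,130])*4+[400,0])
E
```

```text
[-0.16799322  1.1835596  -0.11344169] [ 0.40197445 -0.16357499  0.25799154] 22.925
0 [137.03815851  52.04775488] [700.94230554 115.33153944]
0.024 [144.96754832  79.46923489] [674.38508787 122.527286  ]
0.03 [146.95822947  86.35342457] [667.69535765 124.33988564]
```

View pics/c8.png

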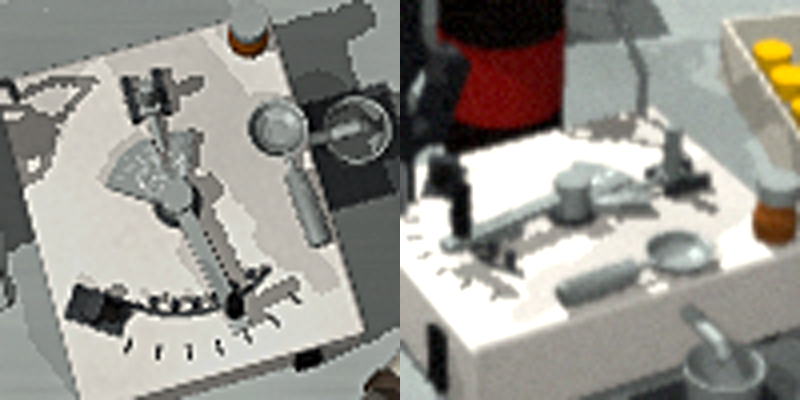

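The bolt is in the tail slot (top crop (158,125)), the lock post has moved to about (155,78), and the lever still points to the fourth notch at (236,300). The jar, spoon and cup are unmoved, and the gripper is clear.

```bash
python3 -c "
from plant import r
print(r.sign_off())"
```

```text
the job is handed in; nothing more can be done
None
```

The portioner is set to portion four with the lock slid home, and the job was handed in at about 23 s of the 72 s allowed.

- **Press on the stop:** I brought the lever back from the sixth notch and pressed it on the rubber stop. The wrist read 13–14 N along the arc for a little over a second, somewhat longer than the half second asked. After the lever's friction that puts roughly 10–13 N on the rubber; I had no direct reading there.
- **Notches:** I then clicked it forward four notches, one at a time. It stood about half a second or more in each, with close to no force on the tool.
- **Lever check:** Before locking, the thumb post was within 1 pixel of where notch four should be in both views. After locking it was in the same place in the top view.
- **Lock check:** The lock met a hard stop at about 15 N after roughly 30 mm of tool travel, and the last picture shows the bolt in the tail slot. From that picture I read its travel as about 26 mm. That agrees with fully home only because the lock can start up to 6 mm in, so the hard stop is the main evidence.
- **Surroundings:** In the last view the jar, spoon and cup had not moved, and the arm was clear of everything. The bottle, bowl, can and mug were outside that crop, so I did not recheck them; no move came near them.

I viewed 10 pictures in all.

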